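Put the tea tin away in the worktop drawer

TASK

Pull the bar-handled drawer of the grey worktop unit wide open, then stand the green tea tin upright on the floor of the drawer's empty bay, beside the tea packets, setting it down gently. Leave the drawer wide open, let go of everything, and leave the jar, the cup and the duck soap dispenser where they are.

Things in the scene. Friction and masses are not known exactly. Their poses are not given: they have to be found in the camera images.
- unit: Grey wooden drawer unit fixed to the worktop, pale wood top, 260 deep (x) x 280 wide (y) x 150 high. Origin: middle of the lower front edge of its case, at worktop height, in the plane of the drawer opening. Axes (the unit's): x points from the front to the back, so the drawer opens along -x; z up.
- drawer (a joint): How far the drawer is pulled out, m: 0 shut, 0.16 at its end stop (wide open). It slides stiffly (a few N) and stays where it is left. Its grey front panel is 276 wide, 16 thick (20 at its raised frame), from 3 to 147 above the worktop. The wooden box behind has 8 thick walls, top edges 124 above the worktop; inside 234 wide, 212 long.
- handle (a point): Middle of the drawer's level steel bar handle: bar 12 thick, 142 long along the unit's y, its axis 120 above the worktop and 43 in front of the drawer front's raised frame (47 from its panel). Two posts 10 thick join it to the front, 50 either side of the middle. Moves with the drawer; axes as the unit's.
- bay (a point): Point on the floor (24 above the worktop) of the drawer's empty bay; moves with the drawer, axes as the unit's. From it the floor is free 80 towards the front, 79 to each side (y) and 132 to the back; with the drawer wide open the first 80 to the back are clear of the unit's top. On the -y side, past a 6 thick partition, three fixed tea packets, tops 109 above the worktop.
- tin: Tea tin to put away: green upright cylinder 60 in diameter with a pale paper band and a green lid 62 in diameter (top 16 mm), 100 high overall, about 0.25 kg. Origin: centre of its underside; z up. It stands on the worktop left or right of the unit's front; it trades places with the jar and the cup.
- jar: Bystander: amber glass jar with black cap, 68 in diameter, 110 high. Origin: centre of its underside. Leave it.
- cup: Bystander: blue handleless cup, 80 in diameter at the rim, 90 high. Origin: centre of its underside. Leave it.
- duck: Bystander: white ceramic duck-shaped soap dispenser with a steel pump, about 125 long, 165 high. Origin: centre of its underside. Leave it.
Not all that is in view belongs to the job. Of the things shaped like the tin, the green one is meant.

How it is judged:
On the way, in this order (a step that is already met when the one before it is completed fails the run):
1. the drawer is pulled out at least 120 mm (value of joint drawer above 0.12 m), for 0.2 s.
2. the tin stands upright on the floor of the drawer's empty bay, released (x of tin in the frame of bay between -0.06 and 0.11 m and y of tin in the frame of bay between -0.06 and 0.06 m and z of tin in the frame of bay between -0.006 and 0.006 m and angle between tin's own z axis and vertical below 0.12 rad and contact force between the fingers and tin below 0.1 N and linear speed of tin below 0.03 m/s), for 0.2 s.
At the end, for the whole second after the job is handed in: The drawer is still at least 120 mm out, and the tin stands in the drawer's empty bay on its floor (base within 6 mm of it, tilted less than 0.12 rad), released and at rest (all of step 2 and value of joint drawer above 0.12 m); the robot touches nothing.
It fails at once if the tin falls or is flung into the drawer (faster than 0.75 m/s in the bay) (x of tin in the frame of bay between -0.06 and 0.11 m and y of tin in the frame of bay between -0.06 and 0.06 m and z of tin in the frame of bay between -0.006 and 0.09 m and linear speed of tin above 0.75 m/s).
It fails at once if the jar, cup or duck is moved by more than 30 mm or tipped (distance of any of jar, cup, duck from where it was at the start of the episode above 0.03 m or angle between any of jar, cup, duck's own z axis and vertical above 0.35 rad).
It also fails if it takes over 58 s, if anything falls off the work surface, if the arm or the gripper's body presses on something with over 40 N, if the wrist force passes 120 N, or if a joint passes its speed limit or range.

ROBOT

A 6-joint arm with a two-finger parallel gripper is mounted at the origin on the work surface. World frame = base frame: x ahead of the robot, y to its left, z up, the work surface at z = 0. Lengths are in m, angles in rad, forces in N, time in s.
With the tool pointing down it reaches from about 0.25 to 0.725 m from the base axis. Payload 4 kg.
Tool frame: the origin (TCP) lies on the centre line of the jaws, within the pads' length; the fingertips stand 22 mm ahead of it and the grasp point (between the pads) lies 3 mm ahead of it; z points along the fingers, y is the line along which they close (so a half turn about z gives the same grasp; the last joint's range is limited). The gripper opens to 85 mm and grips with 20 to 120 N. Pads are 22 mm wide; open, the fingers measure 114 mm over their backs; the gripper's body (76 mm by 85 mm) begins 54 mm behind the grasp point. The pads swing forward as they close: fully open they stand 13 mm farther back than shut.
Start: joints at [-1.168, 0.241, 0.005, 1.335, 0, 1.571], TCP at [0.196, -0.46, 0.253] pointing down, gripper open.
Joint ranges: [-2.72, 2.72], [-1.05, 1.87], [-1.09, 1.28], [-1.99, 2.15], [-1.42, 1.44], [-3.14, 3.14]. Speed limits (rad/s): [2.79, 2.79, 3.14, 3.14, 3.14, 3.14].

INTERFACE

Orientations are given as a unit quaternion [x, y, z, w].
In Python, from workcell import bot gives the robot as it stands.
- The arm moves only by the shell command python3 -m inch 'ROWS'. ROWS is JSON, one flat list of numbers, 7 for each row, row after row: the shift along the world's x, y, z in mm, then the turn, a rotation vector about the world's x, y, z in rad, then the opening in per cent of the stroke, from 0 (shut) to 100 (fully open). A call has 1 to 8 rows; each row is the pose to reach, as a shift and turn from the pose commanded when the call began; what a row does not reach only later rows make up. A row lasts 1/12 s, in which the tool goes at most 41.7 mm and 7.16 degrees, less where a joint would pass 70% of its speed; a pose out of reach is approached as far as the arm can. A call with a gripper value outside its range is refused whole. The fingers move at their own pace and stop on an object; the grip force is fixed at half the most. Time passes only in rows, so rows that repeat a pose let the fingers close. It gives the time, the measured TCP pose, the force, the opening and the grip force at its end, in the units of the state.
- bot.get_obs(): the state, without advancing time (a new reading comes with each control period).
- bot.camera(name): name is "scene" or "top" or "wrist"; returns the picture (480x640x3 uint8, blue, green, red); there is no depth.
- bot.camera_info(name): a dict with "intrinsics" (3x3 intrinsics, pixels), "camera_from_world" (4x4, takes a point from world to camera coordinates); the wrist camera has in their place "hand_eye" (4x4, takes a point from camera to tool coordinates, whose origin is the TCP and whose axes are the flange's). Camera axes: x right, y down, z forward; pixel columns grow to the right and rows downward; lengths in m; the calibration is good to about 2 mm. A picture is of the moment at which its call begins: read the wrist's pose just before it. camera_info takes no time and is no camera call.
- bot.job_done(): hands the job in; it is judged then, once.
Trained networks look in the newest picture that a camera, given by its name, has taken for a name from the list of things; names that differ only in an ending like _2 or _b are one class to them, and where a whole thing is asked for, a point or a joint stands for the part that bears it (a point fixed in the world has none). Each returns a list of dicts, best first, with "confidence" (0 to 1); they miss things now and then, are a little off and sometimes report something else, mostly with a low value. They report only what shows in the picture. A call takes as long as a camera call. They do not tell look-alikes from the thing itself.
- bot.silhouettes(camera, target): "mask" (480x640 bool, what is visible of it) and "uv" ([column, row] in pixels, amid what is visible of it).
- bot.spot_point(camera, target): "uv" ([column, row] in pixels: a listed point, or the origin of a listed thing).
The state is a dict: "clock": time; "joint_pos": joint angles; "joint_vel": joint speeds; "tau": joint torques, N m; "eef_pos": TCP position; "tool_rot": TCP orientation; "ft_force": force on the tool from outside, world axes, zero at the start; "ft_torque": the same for the moment, N m; "grip_width": finger opening in m; "grasp_force": force on a finger pad.
Only numpy, scipy, OpenCV 4.12 (cv2) and the standard library are available. Lean on these libraries where they do the work, as an engineer would, in place of code of your own. Each camera call takes 0.05 s, during which the arm holds its last target. There are 200 camera calls.

## Working session

There is one attempt and no reset: what is moved stays moved. The work goes in short steps, Python scripts to look and compute and a shell command to move; the robot and the scene stay as the last step left them, time stands still between calls to the robot, and variables do not carry over. Pictures are saved under pics/ and viewed, at most 10 in all, crops included, and the job is handed in when it is done.

```bash
mkdir -p pics
cat > h.py <<'E'
from workcell import bot
import numpy as np, cv2
def ray(cam,uv):
    i=bot.camera_info(cam);K=np.array(i["intrinsics"]);T=np.array(i["camera_from_world"])
    d=T[:3,:3].T@np.linalg.solve(K,[uv[0],uv[1],1]);return -T[:3,:3].T@T[:3,3],d
def atz(cam,uv,z):
    c,d=ray(cam,uv);return c+d*(z-c[2])/d[2]
def tri(uvs):
    A=np.zeros((3,3));b=np.zeros(3);R=[ray(c,u) for c,u in uvs]
    for c,d in R:
        d=d/np.linalg.norm(d);P=np.eye(3)-np.outer(d,d);A+=P;b+=P@c
    x=np.linalg.solve(A,b);return x
def proj(cam,p):
    i=bot.camera_info(cam);q=np.array(i["camera_from_world"])@[*p,1];u=np.array(i["intrinsics"])@q[:3];return u[:2]/u[2]
E
python3 - <<'E'
from h import *
np.set_printoptions(precision=4,suppress=True)
for c in("scene","top"):
    cv2.imwrite(f"pics/{c}0.png",bot.camera(c))
    for t in("unit","handle","bay","tin","jar","cup","duck"):
        print(c,t,[(np.round(r["uv"],1),round(r["confidence"],2)) for r in bot.spot_point(c,t)][:4])
o=bot.get_obs();print(o["clock"],o["eef_pos"],o["tool_rot"],o["grip_width"])
E
```

```text
scene unit [(array([283.3, 295.4]), 0.84)]
scene handle [(array([312.1, 289.8]), 0.77)]
scene bay []
scene tin [(array([335.8, 429.2]), 0.95), (array([380.6, 420.9]), 0.69)]
scene jar [(array([376. , 170.8]), 0.79)]
scene cup [(array([283.2, 293.6]), 0.64), (array([318.9, 178.7]), 0.62)]
scene duck [(array([320.8, 124.6]), 0.9)]
top unit [(array([254.6, 208.6]), 0.78)]
top handle [(array([245.9, 228.3]), 0.75)]
top bay [(array([253.9, 212.9]), 0.51)]
top tin [(array([105.8, 271.6]), 0.94), (array([112.7, 319. ]), 0.8)]
top jar [(array([426.4, 314.6]), 0.88)]
top cup [(array([404.7, 241.8]), 0.62)]
top duck [(array([490.4, 241.6]), 0.56)]
0.8 [ 0.196  -0.46    0.2534] [0.9798 0.2    0.     0.0001] 0.08517365885309428
```

View pics/scene0.png

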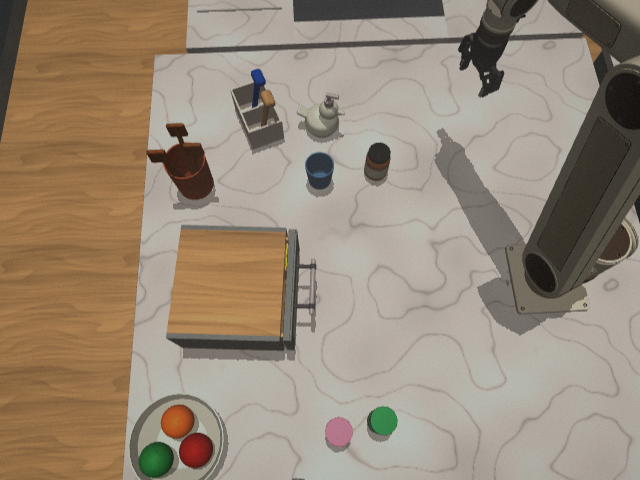

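View pics/top0.png

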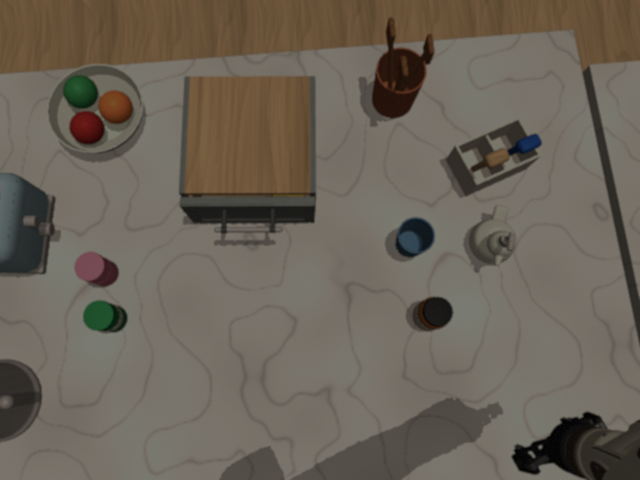

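Two look-alikes: the pink tin (scene 339,432; top 95,268) and the green one (scene 382,421; top 103,316). The second is green, as described. I'll confirm this in a crop and measure the handle bar, unit and tin.

```bash
cat > m.py <<'E'
from h import *
np.set_printoptions(precision=4,suppress=True)
S=cv2.imread("pics/scene0.png");T=cv2.imread("pics/top0.png")
a=cv2.resize(T[180:350,60:330],None,fx=2.9,fy=2.9,interpolation=cv2.INTER_CUBIC)[:330]
a=cv2.resize(T[240:345,60:180],(400,350),interpolation=cv2.INTER_CUBIC)
b=cv2.resize(T[180:260,170:330],(800,400)[0:2] and (400,200),interpolation=cv2.INTER_CUBIC)
b=cv2.copyMakeBorder(b,0,150,0,0,cv2.BORDER_CONSTANT)
cv2.imwrite("pics/crop1.png",np.hstack([a,b]))
for c,I in(("scene",S),("top",T)):
    h=cv2.cvtColor(I,cv2.COLOR_BGR2HSV);m=cv2.inRange(h,(60,110,40),(90,255,255))
    n,l,st,ce=cv2.connectedComponentsWithStats(m)
    for k in range(1,n):
        if st[k,4]>150:print(c,"green",st[k],ce[k],atz(c,ce[k],.1))
print("tin underside",atz("top",(112.7,319),0),atz("scene",(380.6,420.9),0))
print("tin tri",tri([("top",(112.7,319)),("scene",(380.6,420.9))]))
print("handle",tri([("top",(245.9,228.3)),("scene",(312.1,289.8))]),atz("top",(245.9,228.3),.12),atz("scene",(312.1,289.8),.12))
print("unit",atz("top",(254.6,208.6),0),atz("scene",(283.3,295.4),0))
print("bay",atz("top",(253.9,212.9),.024))
print("topcorners",[atz("top",u,.15)[:2] for u in((189,77),(315,77),(315,193),(182,193))])
for t,u in(("jar",(426.4,314.6)),("cup",(404.7,241.8)),("duck",(490.4,241.6))):print(t,atz("top",u,0))
E
python3 m.py
```

```text
scene green [370 407  27  28 591] [383.1794 420.3773] [0.4843 0.3413 0.1   ]
scene green [139 443  34  34 901] [155.3219 459.4284] [0.993  0.3947 0.1   ]
top green [ 64  76  33  29 733] [79.1201 90.2005] [0.981  0.3766 0.1   ]
top green [ 84 301  30  29 685] [ 98.6818 315.2584] [0.4801 0.3356 0.1   ]
tin underside [0.4806 0.3411 0.    ] [0.4795 0.3414 0.    ]
tin tri [0.48   0.3411 0.001 ]
handle [0.6327 0.0286 0.1028] [0.6302 0.0258 0.12  ] [0.6308 0.0344 0.12  ]
unit [0.7046 0.0145 0.    ] [0.7089 0.0138 0.    ]
bay [0.6879 0.0148 0.024 ]
topcorners [array([0.9643, 0.1235]), array([ 0.9414, -0.1442]), array([ 0.6844, -0.1215]), array([0.7076, 0.1478])]
jar [ 0.4308 -0.3467  0.    ]
cup [ 0.5976 -0.3192  0.    ]
duck [ 0.5814 -0.5128  0.    ]
```

View pics/crop1.png

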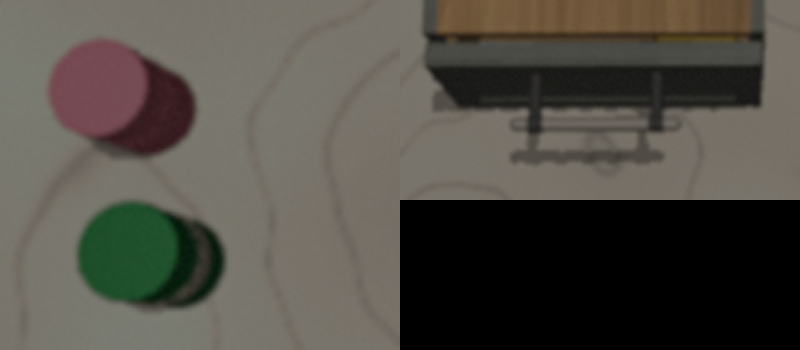

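The crop shows the green-lidded tin with the pale paper band at top px (103,316); the pink one is the decoy. The handle bar is at rows ≈229.6, columns 215–283, and the drawer is nearly shut.

```bash
python3 - <<'E'
from h import *
np.set_printoptions(precision=4,suppress=True)
print([atz("top",u,.12) for u in((214.8,229.6),(282.8,229.6),(248.8,229.6))])
print("pink",atz("top",(92.5,267.5),.1),atz("scene",(339,431.5),.1))
print([atz("scene",u,.12) for u in ((314,262),(313,326))])
E
python3 -m inch '[434,483,0,0,0,1.07,30,434,483,0,0,0,1.07,30,434,483,0,0,0,1.07,30,434,483,0,0,0,1.07,30,434,483,0,0,0,1.07,30,434,483,0,0,0,1.07,30,434,483,0,0,0,1.07,30,434,483,0,0,0,1.07,30]'
```

```text
[array([0.633 , 0.0897, 0.12  ]), array([ 0.621 , -0.0496,  0.12  ]), array([0.627 , 0.0201, 0.12  ])]
pink [0.5794 0.3478 0.1   ] [0.5856 0.3594 0.1   ]
[array([ 0.6229, -0.0362,  0.12  ]), array([0.6327, 0.1226, 0.12  ])]
clock: 1.47
eef_pos: [0.4198, -0.2103, 0.2536]
tool_rot: [0.762, 0.648, 0.0, 0.0]
ft_force: [0.5, -0.1, 0.1]
grip_width: 0.0254
grasp_force: 0.0
```

```bash
python3 -m inch '[208,230,0,0,0,0.067,35,208,230,0,0,0,0.067,35,208,230,0,0,0,0.067,35,208,230,0,0,0,0.067,35,208,230,0,0,0,0.067,35,208,230,0,0,0,0.067,35,208,230,0,0,0,0.067,35,208,230,0,0,0,0.067,35]'
python3 - <<'E'
from h import *
o=bot.get_obs();print(o["eef_pos"],o["tool_rot"])
I=bot.camera("wrist");cv2.imwrite("pics/w1.png",I);r=bot.spot_point("wrist","handle");print(r)
from scipy.spatial.transform import Rotation as R
i=bot.camera_info("wrist");H=np.array(i["hand_eye"]);K=np.array(i["intrinsics"]);print(H,K)
Rt=R.from_quat(o["tool_rot"]).as_matrix()
for q in r[:2]:
    d=Rt@H[:3,:3]@np.linalg.solve(K,[*q["uv"],1]);c=np.array(o["eef_pos"])+Rt@H[:3,3];print(c+d*(.12-c[2])/d[2])
E
```

```text
clock: 2.13
eef_pos: [0.6293, 0.0223, 0.2524]
tool_rot: [0.741, 0.672, 0.001, -0.0]
ft_force: [-0.8, 0.3, -0.3]
grip_width: 0.0302
grasp_force: 0.0
[0.62930733 0.02229908 0.25242995] [ 7.40550640e-01  6.71999966e-01  8.70446823e-04 -1.94463773e-04]
[{'uv': [329.3, 230.9], 'confidence': 0.7}]
[[ 5.89629214e-04 -9.62392885e-01 -2.71660794e-01  6.80808319e-02]
 [ 9.99999826e-01  5.74626776e-04  1.34772450e-04 -8.36525433e-05]
 [ 2.63995193e-05 -2.71660826e-01  9.62393056e-01 -1.20498344e-01]
 [ 0.00000000e+00  0.00000000e+00  0.00000000e+00  1.00000000e+00]] [[419.35302198   0.         332.42228354]
 [  0.         419.35302198 237.49353777]
 [  0.           0.           1.        ]]
[0.62754681 0.02363993 0.12      ]
```

View pics/w1.png

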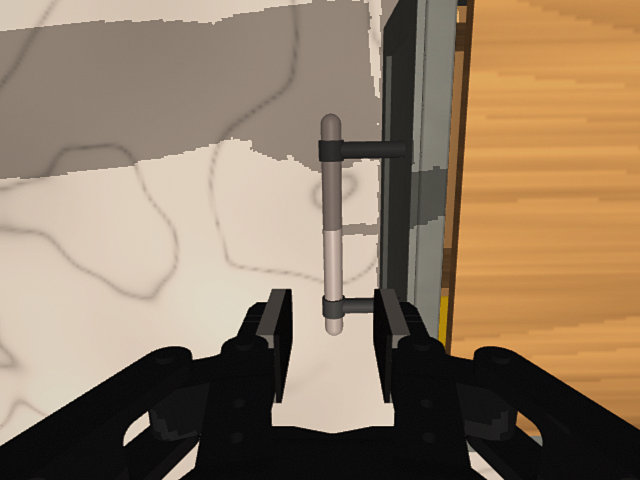

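The bar (columns 322–342, rows 115–335) lies centred between the jaws, and the front panel edge clears the finger. Going down next.

```bash
python3 -m inch '[-2,0,-35,0,0,0,35,-2,0,-70,0,0,0,35,-2,0,-105,0,0,0,35,-2,0,-130,0,0,0,35,-2,0,-130,0,0,0,35]'
python3 -m inch '[0,0,0,0,0,0,0,0,0,0,0,0,0,0,0,0,0,0,0,0,0,0,0,0,0,0,0,0,0,0,0,0,0,0,0]'
```

```text
clock: 2.65
eef_pos: [0.6198, 0.0168, 0.1168]
tool_rot: [0.742, 0.67, -0.005, -0.004]
ft_force: [-0.8, -0.1, -0.9]
grip_width: 0.0302
grasp_force: 0.0
clock: 3.07
eef_pos: [0.6256, 0.0171, 0.1246]
tool_rot: [0.742, 0.67, 0.0, 0.001]
ft_force: [1.3, -3.3, -5.0]
grip_width: 0.0098
grasp_force: 58.7
```

```bash
python3 -m inch '[-10,1,0,0,0,0,0,-30,3,0,0,0,0,0,-50,5,0,0,0,0,0,-75,7,0,0,0,0,0,-100,9,0,0,0,0,0,-125,11,0,0,0,0,0,-145,13,0,0,0,0,0,-150,13.5,0,0,0,0,0]'
python3 -m inch '[-3,0,0,0,0,0,0,-6,0.5,0,0,0,0,0,-6,0.5,0,0,0,0,0]'
```

```text
clock: 3.73
eef_pos: [0.4757, 0.0295, 0.1246]
tool_rot: [0.742, 0.67, 0.001, 0.004]
ft_force: [17.1, -10.0, -21.0]
grip_width: 0.0097
grasp_force: 60.3
clock: 3.98
eef_pos: [0.4756, 0.0295, 0.1247]
tool_rot: [0.742, 0.67, 0.004, 0.007]
ft_force: [18.5, -10.3, -23.0]
grip_width: 0.0101
grasp_force: 60.3
```

```bash
python3 -m inch '[6,0,0,0,0,0,0,6,0,0,0,0,0,35,6,0,0,0,0,0,35,6,0,0,0,0,0,35,6,0,40,0,0,0,35,6,0,80,0,0,0,35,6,0,120,0,0,0,35,6,0,150,0,0,0,35]'
python3 -m inch '[0,0,20,0,0,0,35,0,0,30,0,0,0,90,0,0,30,0,0,0,100]'
python3 - <<'E'
from h import *
np.set_printoptions(precision=4,suppress=True)
for c in("scene","top"):
    I=bot.camera(c);cv2.imwrite(f"pics/{c}1.png",I)
    for t,z in(("handle",.12),("bay",.024),("tin",0),("unit",0)):
        print(c,t,[(np.round(r["uv"],1),round(r["confidence"],2),atz(c,r["uv"],z)) for r in bot.spot_point(c,t)][:3])
E
```

```text
clock: 4.65
eef_pos: [0.4751, 0.0326, 0.2776]
tool_rot: [0.742, 0.671, 0.002, 0.001]
ft_force: [-0.2, -0.5, 0.5]
grip_width: 0.0299
grasp_force: 0.0
clock: 4.9
eef_pos: [0.476, 0.0326, 0.3073]
tool_rot: [0.742, 0.671, 0.003, 0.002]
ft_force: [1.2, 0.1, -0.5]
grip_width: 0.0527
grasp_force: 0.0
scene handle [(array([375.1, 287.6]), 0.93, array([0.4776, 0.037 , 0.12  ]))]
scene bay [(array([316.5, 308.5]), 0.59, array([0.6224, 0.0593, 0.024 ]))]
scene tin [(array([378.4, 420.4]), 0.94, array([0.4847, 0.3399, 0.    ])), (array([334.5, 427. ]), 0.93, array([0.5929, 0.3492, 0.    ]))]
scene unit [(array([284.7, 297.1]), 0.81, array([0.7053, 0.0186, 0.    ]))]
top handle [(array([243. , 303.1]), 0.58, array([0.4773, 0.041 , 0.12  ]))]
top bay [(array([235. , 242.1]), 0.83, array([0.6246, 0.061 , 0.024 ]))]
top tin [(array([112.8, 315.7]), 0.88, array([0.4878, 0.3408, 0.    ])), (array([105.6, 271.7]), 0.65, array([0.5872, 0.3559, 0.    ]))]
top unit [(array([256.4, 211.9]), 0.81, array([0.6964, 0.0109, 0.    ]))]
```

View pics/top1.png

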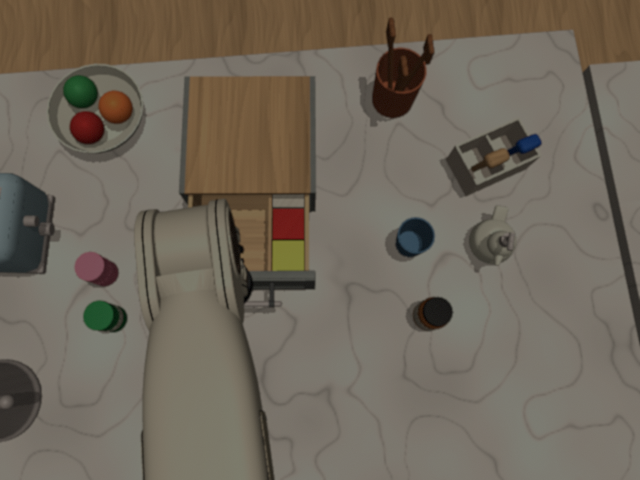

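The drawer is wide open, with its empty bay at around px (240,240), packets right of it at (288,240), and the tin still at (103,316). Bay ≈ (0.623, 0.060) from both cameras. Moving over the tin.

```bash
python3 -m inch '[5,307,-40,0,0,1.571,100,5,307,-40,0,0,1.571,100,5,307,-40,0,0,1.571,100,5,307,-40,0,0,1.571,100,5,307,-40,0,0,1.571,100,5,307,-40,0,0,1.571,100,5,307,-40,0,0,1.571,100,5,307,-40,0,0,1.571,100]'
python3 -m inch '[0,0,0,0,0,0.62,100,0,0,0,0,0,0.62,100,0,0,0,0,0,0.62,100,0,0,0,0,0,0.62,100,0,0,0,0,0,0.62,100,0,0,0,0,0,0.62,100]'
python3 - <<'E'
from h import *
from scipy.spatial.transform import Rotation as R
o=bot.get_obs();print(o["eef_pos"],o["tool_rot"],o["joint_pos"])
I=bot.camera("wrist");cv2.imwrite("pics/w2.png",I)
i=bot.camera_info("wrist");H=np.array(i["hand_eye"]);K=np.array(i["intrinsics"])
Rt=R.from_quat(o["tool_rot"]).as_matrix()
def W(uv,z):
    d=Rt@H[:3,:3]@np.linalg.solve(K,[*uv,1]);c=np.array(o["eef_pos"])+Rt@H[:3,3];return c+d*(z-c[2])/d[2]
for q in bot.spot_point("wrist","tin"):print(q,W(q["uv"],0))
m=cv2.inRange(cv2.cvtColor(I,cv2.COLOR_BGR2HSV),(60,110,40),(90,255,255))
n,l,st,ce=cv2.connectedComponentsWithStats(m)
for k in range(1,n):
    if st[k,4]>300:print(st[k],ce[k],W(ce[k],.1))
E
```

```text
clock: 6.07
eef_pos: [0.4788, 0.3436, 0.2615]
tool_rot: [0.325, 0.946, 0.0, -0.001]
ft_force: [-0.2, -0.5, -0.5]
grip_width: 0.0855
grasp_force: 0.0
clock: 6.57
eef_pos: [0.4797, 0.339, 0.2628]
tool_rot: [0.025, 1.0, -0.0, -0.0]
ft_force: [-0.1, -0.9, 0.0]
grip_width: 0.0852
grasp_force: 0.0
[0.47969222 0.33898664 0.26278857] [ 2.48996190e-02  9.99689859e-01 -2.58447936e-04 -3.59004340e-04] [6.15185152e-01 4.15228645e-01 2.76006812e-01 1.43245909e+00
 1.42687902e-05 6.64989536e-01]
{'uv': [334.3, 198.9], 'confidence': 0.62} [0.48135937 0.33954315 0.        ]
[ 292  182   87   85 5765] [334.37155247 224.0830876 ] [0.48082379 0.33943859 0.1       ]
```

View pics/w2.png

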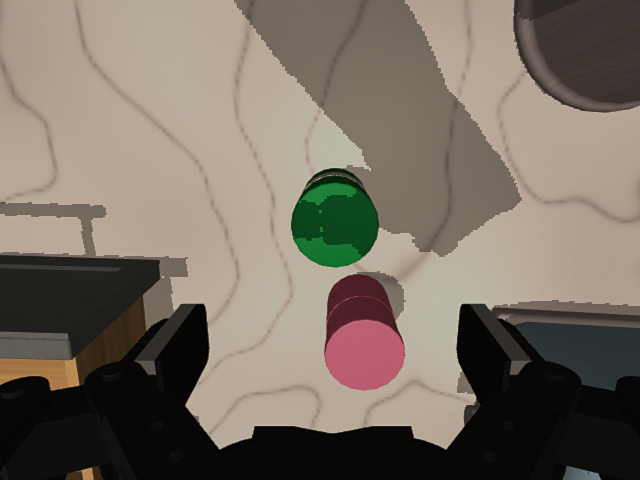

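The green tin's lid is at (334,224), centred between the jaws, with the pink tin at (365,355) out of the finger planes. Wrist measurement (0.481, 0.3395) agrees with the earlier ones.

```bash
python3 -m inch '[1,0.5,-40,0,0,0,100,1,0.5,-80,0,0,0,100,1,0.5,-115,0,0,0,100,1,0.5,-150,0,0,0,100,1,0.5,-175,0,0,0,100,1,0.5,-182,0,0,0,100,1,0.5,-182,0,0,0,100]'
python3 -m inch '[0,0,0,0,0,0,0,0,0,0,0,0,0,0,0,0,0,0,0,0,0,0,0,0,0,0,0,0,0,0,0,0,0,0,0]'
```

```text
clock: 7.25
eef_pos: [0.4792, 0.3383, 0.0788]
tool_rot: [0.027, 1.0, -0.002, -0.002]
ft_force: [-0.2, 0.6, 0.3]
grip_width: 0.0855
grasp_force: 0.0
clock: 7.67
eef_pos: [0.4827, 0.3405, 0.0842]
tool_rot: [0.026, 1.0, 0.002, 0.002]
ft_force: [1.1, -1.2, 6.1]
grip_width: 0.0599
grasp_force: 65.4
```

```bash
python3 -m inch '[0,0,15,0,0,0,0,0,0,40,0,0,0,0,0,0,75,0,0,0,0,0,0,110,0,0,0,0,0,0,145,0,0,0,0,0,0,175,0,0,0,0,0,0,190,0,0,0,0,0,0,190,0,0,0,0]'
python3 -m inch '[12,-25,0,0,0,0,0,28,-57,0,0,0,0,0,44,-90,0,0,0,0,0,60,-123,0,0,0,0,0,76,-156,0,0,0,0,0,92,-189,0,0,0,0,0,108,-222,0,0,0,0,0,122,-250,0,0,0,0,0]'
python3 -m inch '[10,-20,0,0,0,0,0,15,-30,0,0,0,0,0,15,-30,0,0,0,0,0,15,-30,0,0,0,0,0]'
python3 - <<'E'
from h import *
np.set_printoptions(precision=4,suppress=True)
for c in("scene","top"):
    I=bot.camera(c);cv2.imwrite(f"pics/{c}2.png",I)
    for t,z in(("handle",.12),("bay",.024),("tin",.19)):
        print(c,t,[(np.round(r["uv"],1),round(r["confidence"],2),atz(c,r["uv"],z)) for r in bot.spot_point(c,t)][:3])
E
```

```text
clock: 8.33
eef_pos: [0.4824, 0.3407, 0.2769]
tool_rot: [0.026, 1.0, 0.003, 0.004]
ft_force: [0.5, 0.7, -1.2]
grip_width: 0.0603
grasp_force: 65.6
clock: 9.0
eef_pos: [0.6027, 0.087, 0.2693]
tool_rot: [0.027, 1.0, -0.0, -0.001]
ft_force: [0.3, 0.5, -1.8]
grip_width: 0.06
grasp_force: 65.6
clock: 9.33
eef_pos: [0.6172, 0.0597, 0.2701]
tool_rot: [0.026, 1.0, 0.0, -0.001]
ft_force: [-0.9, -0.0, -1.9]
grip_width: 0.0603
grasp_force: 65.7
scene handle [(array([375.4, 291.3]), 0.59, array([0.4777, 0.0463, 0.12  ]))]
scene bay [(array([318.3, 308.7]), 0.76, array([0.6178, 0.0601, 0.024 ]))]
scene tin [(array([337.2, 425.3]), 0.75, array([0.5913, 0.3465, 0.19  ])), (array([316.3, 295. ]), 0.73, array([0.6213, 0.0656, 0.19  ]))]
top handle [(array([244.2, 304.2]), 0.66, array([0.4749, 0.0388, 0.12  ]))]
top bay [(array([237.2, 244.1]), 0.87, array([0.6196, 0.0564, 0.024 ]))]
top tin [(array([107.1, 271.4]), 0.95, array([0.5516, 0.2868, 0.19  ])), (array([224.5, 228.9]), 0.78, array([0.6153, 0.0604, 0.19  ])), (array([234. , 239.7]), 0.18, array([0.5924, 0.0434, 0.19  ]))]
```

View pics/scene2.png

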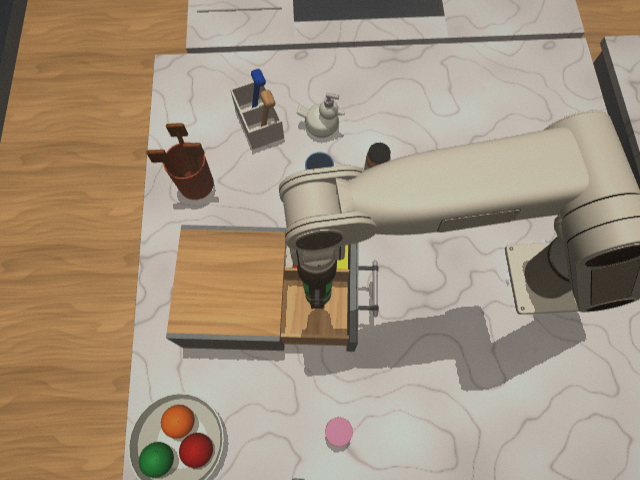

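The tin hangs over the empty bay at scene px (317,295). Lowering.

```bash
python3 -m inch '[2,0,-20,0,0,0,0,2,0,-45,0,0,0,0,2,0,-70,0,0,0,0,2,0,-95,0,0,0,0,2,0,-115,0,0,0,0,2,0,-132,0,0,0,0,2,0,-145,0,0,0,0,2,0,-150,0,0,0,0]'
python3 -m inch '[0,0,-2,0,0,0,0,0,0,-4,0,0,0,0,0,0,-5,0,0,0,0,0,0,-6,0,0,0,0,0,0,-7,0,0,0,0,0,0,-7,0,0,0,0]'
```

```text
clock: 10.4
eef_pos: [0.6182, 0.0597, 0.1187]
tool_rot: [0.026, 1.0, -0.0, -0.002]
ft_force: [-0.3, 0.1, -3.2]
grip_width: 0.0603
grasp_force: 65.6
clock: 10.9
eef_pos: [0.6201, 0.0595, 0.1148]
tool_rot: [0.026, 1.0, 0.0, 0.0]
ft_force: [-1.0, 0.4, -1.8]
grip_width: 0.0601
grasp_force: 65.7
```

```bash
python3 -m inch '[0,0,-1,0,0,0,0,0,0,-2,0,0,0,0,0,0,-3,0,0,0,0,0,0,-3,0,0,0,0]'; python3 -m inch '[0,0,-1,0,0,0,0,0,0,-2,0,0,0,0,0,0,-2,0,0,0,0]'
```

```text
clock: 11.23
eef_pos: [0.6196, 0.0594, 0.1111]
tool_rot: [0.026, 1.0, -0.0, -0.0]
ft_force: [-0.1, 0.7, -2.3]
grip_width: 0.0605
grasp_force: 65.7
clock: 11.48
eef_pos: [0.6196, 0.0594, 0.109]
tool_rot: [0.026, 1.0, -0.0, -0.0]
ft_force: [-0.1, -0.1, -1.4]
grip_width: 0.0606
grasp_force: 65.7
```

```bash
python3 -m inch '[0,0,-1,0,0,0,0,0,0,-2,0,0,0,0,0,0,-2,0,0,0,0]'; python3 -m inch '[0,0,-1,0,0,0,0,0,0,-1,0,0,0,0,0,0,-1,0,0,0,0]'; python3 -m inch '[0,0,-1,0,0,0,0,0,0,-1,0,0,0,0,0,0,-1,0,0,0,0]'
```

```text
clock: 11.73
eef_pos: [0.6202, 0.0594, 0.1084]
tool_rot: [0.026, 1.0, 0.0, 0.001]
ft_force: [-1.5, -0.4, 3.8]
grip_width: 0.0602
grasp_force: 66.0
clock: 11.98
eef_pos: [0.6208, 0.0594, 0.1083]
tool_rot: [0.026, 1.0, 0.0, 0.002]
ft_force: [-1.9, -0.8, 6.7]
grip_width: 0.0602
grasp_force: 66.3
clock: 12.23
eef_pos: [0.6214, 0.0593, 0.1083]
tool_rot: [0.026, 1.0, 0.0, 0.003]
ft_force: [-2.3, -1.4, 10.2]
grip_width: 0.0604
grasp_force: 66.5
```

Touchdown at TCP z 0.108, which equals the floor at 24 mm plus the grasp height of 84 mm. Ease off, open, retreat.

```bash
python3 -m inch '[0,0,2,0,0,0,0,0,0,2,0,0,0,100,0,0,2,0,0,0,100,0,0,2,0,0,0,100,0,0,2,0,0,0,100,0,0,2,0,0,0,100]'
python3 -m inch '[0,0,10,0,0,0,100,0,0,30,0,0,0,100,0,0,65,0,0,0,100,0,0,100,0,0,0,100,0,0,135,0,0,0,100,0,0,150,0,0,0,100,-30,0,150,0,0,0,100,-60,0,150,0,0,0,100]'
python3 -m inch '[-40,-40,20,0,0,0,100,-80,-40,40,0,0,0,100,-100,-80,40,0,0,0,100,-100,-120,40,0,0,0,100,-100,-160,40,0,0,0,100,-100,-160,40,0,0,0,100,-100,-160,40,0,0,0,100]'
python3 - <<'E'
from h import *
np.set_printoptions(precision=4,suppress=True)
for c in("top","scene"):
    I=bot.camera(c);cv2.imwrite(f"pics/{c}3.png",I)
    for t,z in(("handle",.12),("bay",.024),("tin",.024),("jar",0),("cup",0),("duck",0)):
        print(c,t,[(np.round(r["uv"],1),round(r["confidence"],2),atz(c,r["uv"],z)) for r in bot.spot_point(c,t)][:3])
E
```

```text
clock: 12.73
eef_pos: [0.6196, 0.0595, 0.1069]
tool_rot: [0.026, 1.0, -0.0, -0.0]
ft_force: [0.2, 0.3, -0.0]
grip_width: 0.0854
grasp_force: 0.0
clock: 13.4
eef_pos: [0.5613, 0.0596, 0.2592]
tool_rot: [0.026, 1.0, 0.0, 0.002]
ft_force: [-0.2, 0.8, -0.4]
grip_width: 0.0849
grasp_force: 0.0
clock: 13.98
eef_pos: [0.4595, -0.103, 0.2983]
tool_rot: [0.028, 1.0, -0.0, 0.001]
ft_force: [0.6, 0.6, 0.2]
grip_width: 0.0854
grasp_force: 0.0
top handle [(array([245.6, 303.4]), 0.79, array([0.4762, 0.0359, 0.12  ]))]
top bay [(array([234.6, 241.7]), 0.65, array([0.6256, 0.0618, 0.024 ]))]
top tin [(array([233.3, 243.1]), 0.87, array([0.6226, 0.0648, 0.024 ])), (array([104.3, 272.4]), 0.6, array([0.5813, 0.3504, 0.024 ]))]
top jar [(array([409. , 241.7]), 0.67, array([ 0.597, -0.329,  0.   ])), (array([428.6, 312.5]), 0.57, array([ 0.4349, -0.3522,  0.    ]))]
top cup [(array([411.6, 244.9]), 0.64, array([ 0.5892, -0.3339,  0.    ]))]
top duck [(array([487.6, 243.8]), 0.68, array([ 0.5769, -0.5057,  0.    ]))]
scene handle [(array([374.5, 290.3]), 0.85, array([0.4796, 0.0437, 0.12  ]))]
scene bay [(array([317.5, 311.9]), 0.76, array([0.6203, 0.0683, 0.024 ]))]
scene tin [(array([318.3, 311.6]), 0.78, array([0.6182, 0.0677, 0.024 ])), (array([335.5, 426.6]), 0.6, array([0.591 , 0.3485, 0.024 ]))]
scene jar [(array([376.8, 169.6]), 0.73, array([ 0.4267, -0.3482,  0.    ]))]
scene cup [(array([317.8, 178.7]), 0.6, array([ 0.6001, -0.3275,  0.    ]))]
scene duck [(array([323.8, 123.8]), 0.69, array([ 0.5729, -0.5117,  0.    ]))]
```

View pics/top3.png

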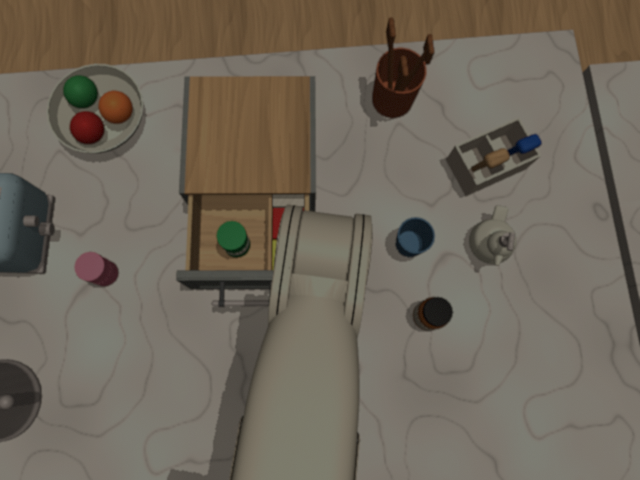

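View pics/scene3.png

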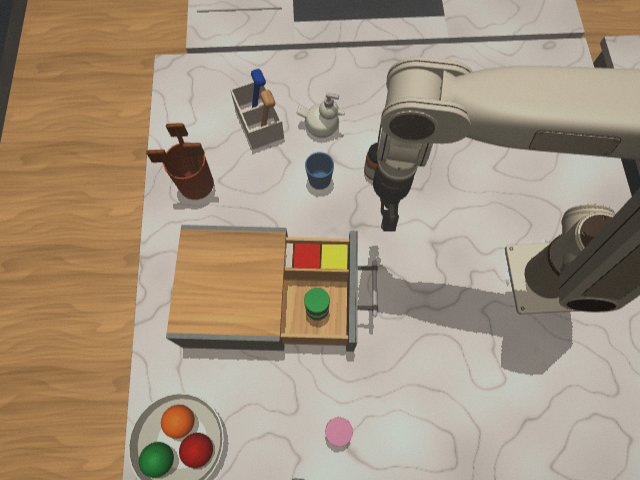

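Both views show the green tin upright in the bay (top px 233,238; scene px 317,303), the drawer wide open, the bystanders unmoved and the arm clear.

```bash
python3 -c "
from workcell import bot
print(bot.job_done())"
```

```text
the job is handed in; nothing more can be done
None
```

I handed the job in at about 14 s on the robot clock: the drawer is wide open, the green tin stands upright in its empty bay, the gripper is open and clear, and the jar, cup and duck are where they were; the hand-in returned no verdict.

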